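# Take a finished heat sink out of a sloping repair vise and square it up

### The arm

A 7-joint arm with a two-finger parallel gripper is mounted at the origin on the work surface. World frame = base frame: x ahead of the robot, y to its left, z up, the work surface at z = 0. Lengths are in m, angles in degrees, forces in N, time in s.
With the tool pointing down it reaches from about 0.35 to 0.775 m from the base axis. Payload 3.1 kg.
Tool frame: the origin (TCP) lies on the centre line of the jaws, within the pads' length; the fingertips stand 17 mm ahead of it and the grasp point (between the pads) lies 2 mm behind it (robot.tip_reach is the distance from the TCP to the fingertips, in m); z points along the fingers, y is the direction in which the jaws open and shut (so a half turn about z gives the same grasp; the last joint's range is limited). The gripper opens to 85 mm and grips with 20 to 120 N. Pads are 22 mm wide; open, the fingers measure 114 mm over their backs; the gripper's body (76 mm by 85 mm) begins 54 mm behind the grasp point. The pads swing forward as they close: fully open they stand 13 mm farther back than shut.
Start: joints at [74.559, 17.813, 0.802, 86.603, -0.252, 75.585, -1.558], TCP at [0.124, -0.536, 0.248] pointing down, gripper open.
Joint ranges: [-154.91, 154.91], [-16.99, 109.72], [-72.82, 74.43], [7.12, 147.25], [-82.49, 262.49], [11.32, 116.49], [-174.64, 174.64]. Speed limits (degrees/s): [159.86, 159.86, 180, 180, 180, 180, 180].

### API

Orientations are given as [roll, pitch, yaw] about the fixed x, y, z axes, in that order (R = Rz(yaw) Ry(pitch) Rx(roll)).
In Python, from station import robot, fingers, vision, workorder, recognise gives the robot as it stands. Calls block until the motion is done:
- robot.move_to(position, orientation): joint-space move of the TCP to a pose.
- robot.line_to(position, orientation=None, velocity=0.15, f_stop=None): straight line of the TCP; orientation=None keeps the orientation; velocity is the mean speed in m/s. With f_stop (N) it stops when the force on the tool has changed by that much, and returns True; else False.
- robot.move_j(angles): joint-space move.
- fingers.gripper_to(opening, force=None): opening from 0.0 (shut) to 1.0 (fully open); force is the grip in N (None keeps the last); returns when the fingers have stopped.
- robot.pause(seconds).
- robot.inverse_kinematics(position, orientation): joint angles nearest the present ones, or None.
- vision.grab_frame(name): name is "side" or "top"; returns the picture (400x640x3 uint8, red, green, blue); there is no depth.
- vision.calibration(name): a dict with "mtx" (3x3 intrinsics, pixels), "extrinsics" (4x4, takes a point from world to camera coordinates). Camera axes: x right, y up, looking along -z (the intrinsics and any distortion apply to the point x, -y, -z); pixel columns grow to the right and rows downward; lengths in m; the calibration is good to about 2 mm. A picture is of the moment at which its call begins. calibration takes no time and is no camera call.
A pose or a line that the arm cannot do raises robot.PlanningError and nothing moves.
- workorder.close_job(): hands the job in, once; it reports no verdict.
Trained networks look in the newest picture that a camera, given by its name, has taken for a name from the list of things; names that differ only in an ending like _2 or _b are one class to them, and where a whole thing is asked for, a point or a joint stands for the part that bears it (a point fixed in the world has none). Each returns a list of dicts, best first, with "p" (0 to 1); they miss things now and then, are a little off and sometimes report something else, mostly with a low value. They report only what shows in the picture. A call takes as long as a camera call. They do not tell look-alikes from the thing itself.
- recognise(label, camera): "rect" ([centre column, centre row, width, height] in pixels, round what is visible of it).
Readings, each from a call of its own:
- robot.current_time_s(): time.
- robot.current_joint_positions(): joint angles.
- robot.current_dq(): joint speeds.
- robot.current_joint_torque(): joint torques, N m.
- robot.current_tool_pos(): TCP position.
- robot.current_eef_rot(): TCP orientation.
- robot.current_contact_force(): force on the tool from outside, world axes, zero at the start.
- robot.current_torque(): the same for the moment, N m.
- robot.current_finger_gap(): opening from 0.0 (shut) to 1.0 (fully open).
Only numpy, scipy, OpenCV 4.12 (cv2) and the standard library are available. Lean on these libraries where they do the work, as an engineer would, in place of code of your own. Each camera call takes 0.05 s, during which the arm holds its last target.

### The job

The filed heat sink is still held in the sloping repair vise. Pull the vise's sliding jaw fully open, lift the heat sink out and set it gently, base down, on the steel squaring plate with a long (finned) side flush against the long fence and a flanged end flush against the short fence. Leave the jaw open, and leave the cup, the screwdriver and the bit case where they are.

Things in the scene. Friction and masses are not known exactly. Their poses are not given: they have to be found in the camera images.
- bed_mid (a point): Fixed repair vise with a grey bed 198 x 90 mm. This point is on the bed's top, midway between the shut jaws. Axes: x up the slope along the jaw's slide, roughly towards the robot, where the moving jaw is; y across the bed; z the bed's normal, 22 degrees off vertical. Nothing stands beside the heat sink in y.
- fixed_lip (a point): Underside of the fixed steel jaw's lip, mid-width, at its edge, 7.5 mm above the bed (jaw 18 mm high, 80 wide, at the low end, far from the robot). The lip overhangs 3.8 mm over the heat sink's flange, and the moving jaw has a like lip: with the jaw open, slide the heat sink 5 mm or more up the slope (+x of bed_mid) to unhook it, then lift along the bed's z.
- jaw_grip (a point): Point inside the black upright handle on the moving jaw, 44 mm above the bed. The handle is 12 mm along x, 34 mm along y, and rises from the jaw's 18 mm high block to 58 mm above the bed; axes as bed_mid. The jaw block is 30 mm long in x, 80 mm in y.
- jaw (a joint): Opening of the moving jaw in m: 0 shut on the heat sink, 0.045 at its stop; grows along +x of bed_mid, up the slope. Stiff: about 6 N of sliding friction; it stays where it is left.
- sink_center (a point): Centre of the loose aluminium heat sink, 64 (x) x 44 (y) x 40 (z) mm, 110 to 220 g. Base 64 x 44 x 6 mm, underside 20 mm below this point. Six 3 mm fins, 44 mm long in x, stand on it to the top, the outer two flush with the base's long sides: grip it over the 44 mm (y). At each x end 10 mm of base is a bare flange. Starts in the vise, axes as bed_mid.
- heatsink: The same heat sink; origin at the centre of its underside, z up out of the fins.
- corner (a point): Inside corner of the fences of the fixed, level steel squaring plate (170 x 140 x 12 mm), on its top surface. The long fence's face runs 156 mm from here along -x, the short fence's 60 mm along -y; fences 8 mm high, 14 mm thick. The free area is at negative x and y. Home, the heat sink's centre is at x -32, y -22, z 20 mm here, either way round.
- plate: The same squaring plate; origin at the centre of its underside, axes as corner.
- cup: Bystander: white cup, 72 mm across, 85 mm high; origin at the centre of its underside.
- driver: Bystander: screwdriver lying on the table, 150 mm long along its x; origin at the underside.
- bits: Bystander: open black bit case 70 x 120 x 26 mm; origin at the centre of its underside.
Mind the look-alikes: they are no part of the job. Several things look just like the part that bears bed_mid: the one meant starts farthest to the robot's right.

How it is judged:
By the outcome, as a careful person would: the job done as asked, in the order asked, and still so for the second after the job is handed in, with the robot touching nothing.
It also fails if it takes over 72 s, if anything falls off the work surface, if the arm or the gripper's body presses on something with over 40 N, if the wrist force passes 120 N, or if a joint passes its speed limit or range.

## Working session

There is one attempt and no reset: what is moved stays moved. The work goes in short steps, each a Python script; the robot and the scene stay as the last script left them, time stands still between calls to the robot, and variables do not carry over. Pictures are saved under pics/ and viewed, and the job is handed in when it is done.

```bash
mkdir -p pics; ls; python3 - <<'E'
from station import robot, fingers, vision, workorder, recognise
import cv2
for n in("side","top"):
    im=vision.grab_frame(n); cv2.imwrite(f"pics/{n}0.png",im[:,:,::-1])
    c=vision.calibration(n); print(n,c)
    for l in("bed_mid","jaw_grip","sink_center","heatsink","corner","plate","cup","driver","bits"):
        try: print(l,[( [round(float(v)) for v in d["rect"]],round(d["p"],2)) for d in recognise(l,n)])
        except Exception as e: print(l,e)
print(robot.current_time_s())
E
```

```text
pics
side {'mtx': array([[490.47646653,   0.        , 321.3407793 ],
       [  0.        , 490.47646653, 190.63259021],
       [  0.        ,   0.        ,   1.        ]]), 'extrinsics': array([[-0.94430515, -0.3290568 , -0.00306687,  0.64311398],
       [ 0.18359956, -0.53457031,  0.82493987, -0.09316401],
       [-0.27309153,  0.77843189,  0.56521218, -1.55425003],
       [ 0.        ,  0.        ,  0.        ,  1.        ]])}
bed_mid [([376, 259, 78, 43], 0.88), ([296, 308, 84, 43], 0.6), ([338, 202, 70, 31], 0.58)]
jaw_grip [([334, 197, 20, 20], 0.82), ([297, 303, 32, 40], 0.81), ([376, 254, 15, 27], 0.77)]
sink_center [([321, 199, 18, 17], 0.75)]
heatsink []
corner [([361, 158, 45, 24], 0.88)]
plate [([362, 158, 45, 23], 0.83), ([302, 165, 23, 31], 0.38)]
cup [([302, 166, 22, 31], 0.66)]
driver [([388, 193, 42, 6], 0.66)]
bits [([287, 249, 41, 38], 0.72)]
top {'mtx': array([[366.59746065,   0.        , 322.39699784],
       [  0.        , 366.59746065, 194.57986009],
       [  0.        ,   0.        ,   1.        ]]), 'extrinsics': array([[ 0.01469896, -0.999487  , -0.02845497,  0.21548525],
       [ 0.99050259,  0.01066422,  0.13707988, -0.59198314],
       [-0.13670611, -0.03019965,  0.99015121, -0.95334098],
       [ 0.        ,  0.        ,  0.        ,  1.        ]])}
bed_mid [([160, 218, 64, 78], 0.68), ([323, 203, 45, 72], 0.66), ([250, 269, 38, 83], 0.66)]
jaw_grip [([249, 268, 34, 18], 0.93), ([325, 201, 32, 19], 0.67), ([159, 217, 38, 18], 0.61)]
sink_center [([328, 184, 16, 25], 0.85), ([479, 200, 57, 71], 0.45)]
heatsink [([330, 184, 18, 24], 0.83)]
corner [([480, 202, 60, 68], 0.71)]
plate [([478, 202, 62, 74], 0.89), ([268, 171, 44, 28], 0.65)]
cup [([415, 133, 32, 31], 0.83)]
driver [([408, 254, 9, 53], 0.54)]
bits [([269, 175, 48, 29], 0.83), ([408, 257, 11, 42], 0.74)]
1.0
```

View pics/side0.png

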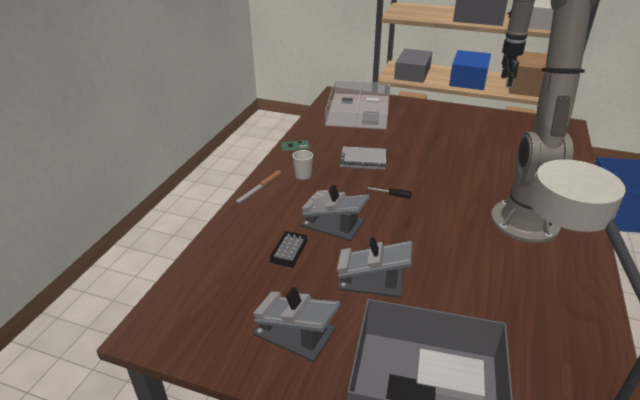

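View pics/top0.png

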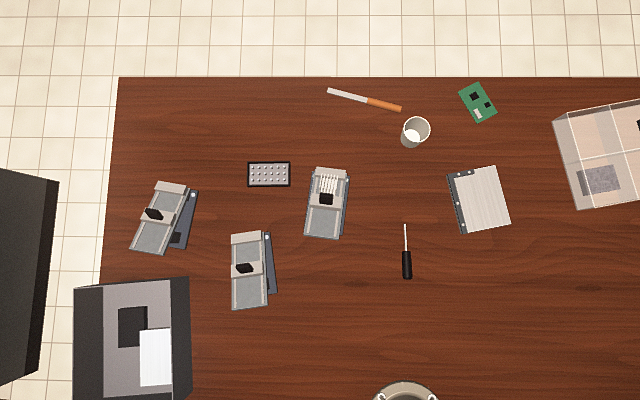

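```bash
python3 - <<'E'
import cv2
s=cv2.imread("pics/side0.png");t=cv2.imread("pics/top0.png")
def crop(im,x,y,w,h,k,n): cv2.imwrite(n,cv2.resize(im[y:y+h,x:x+w],None,fx=k,fy=k,interpolation=cv2.INTER_CUBIC))
crop(t,290,155,75,95,6,"pics/c_tv.png")
crop(t,435,155,90,90,6,"pics/c_tp.png")
crop(s,290,170,90,75,8,"pics/c_sv.png")
crop(s,330,140,65,35,10,"pics/c_sp.png")
E
```

```text
(no output)
```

View pics/c_tv.png

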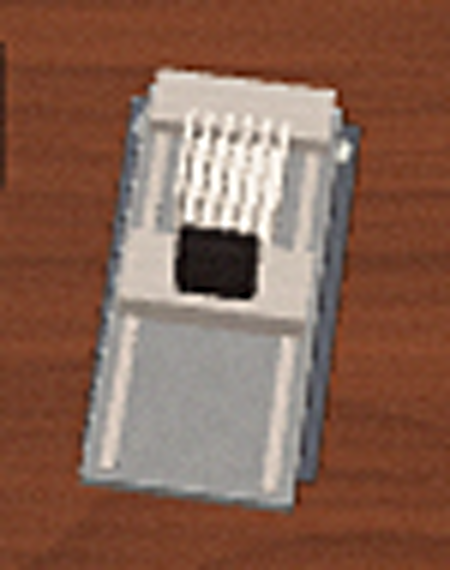

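View pics/c_tp.png

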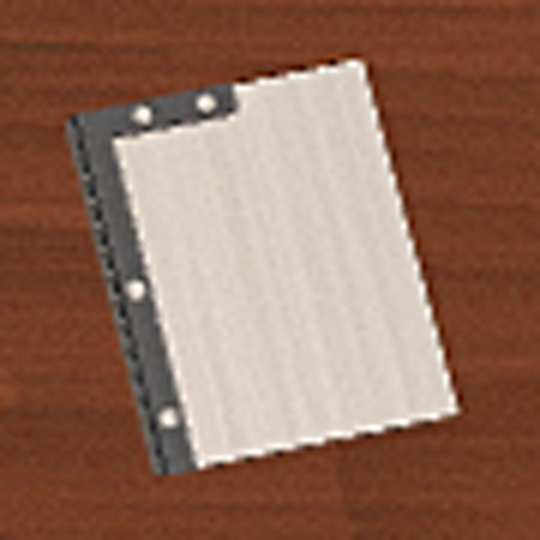

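View pics/c_sv.png

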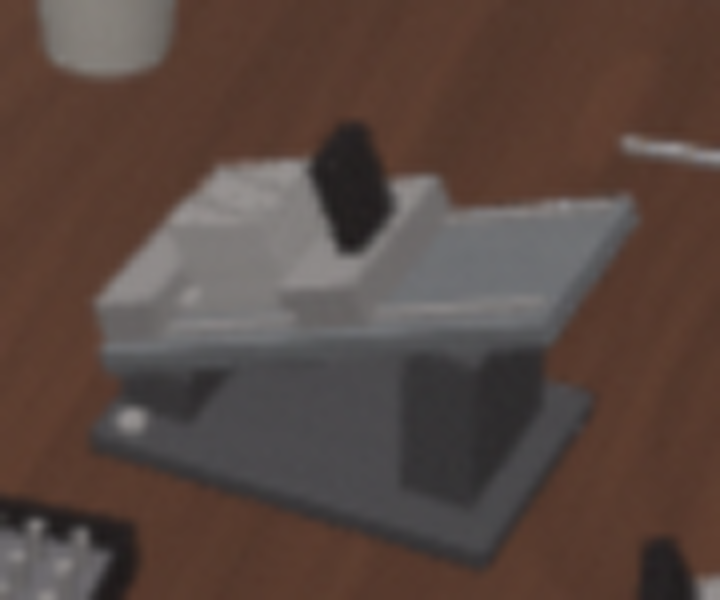

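View pics/c_sp.png

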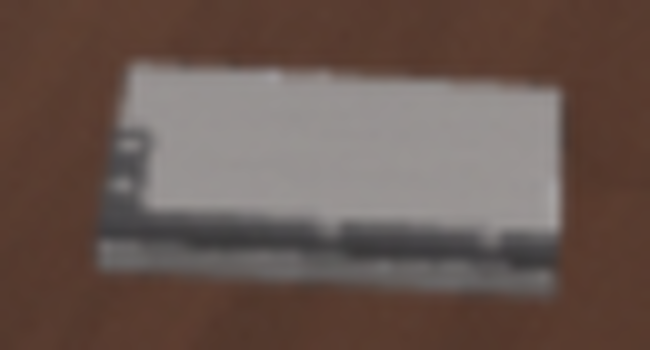

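```bash
cat > h.py <<'E'
import numpy as np, cv2
from scipy.spatial.transform import Rotation as Ro
from station import robot, fingers, vision, workorder, recognise
C={n:vision.calibration(n) for n in("side","top")}
def proj(n,P):
    P=np.atleast_2d(P); E=C[n]["extrinsics"]; q=P@E[:3,:3].T+E[:3,3]
    q=q*[1,-1,-1]; u=q@np.array(C[n]["mtx"]).T
    return u[:,:2]/u[:,2:]
def crop(im,x,y,w,h,k,f): cv2.imwrite(f,cv2.resize(im[y:y+h,x:x+w],None,fx=k,fy=k,interpolation=cv2.INTER_CUBIC))
def c2p(p,x,y,k): return (np.array(p)+.5)/k-.5+[x,y]
def bedR(yaw,tilt=22):
    # x up slope, yaw = heading of x (deg), z normal
    return Ro.from_euler('z',yaw,degrees=True).as_matrix()@Ro.from_euler('y',-tilt,degrees=True).as_matrix()
E
cat > fit.py <<'E'
from h import *
from scipy.optimize import least_squares
T=lambda p:c2p(p,290,155,6); S=lambda p:c2p(p,290,170,8)
# plate: pts in corner frame
TP=lambda p:c2p(p,435,155,6); SP=lambda p:c2p(p,330,140,10)
pl=[("top",(14,14,8),TP((68,120))),("top",(-156,14,8),TP((155,474))),("top",(-156,-126,0),TP((458,410))),("top",(14,-126,0),TP((362,60))),
 ("top",(0,0,0),TP((113,140))),("top",(-156,0,0),TP((195,468))),
 ("side",(-156,-126,0),SP((562,88))),("side",(14,-126,0),SP((128,62))),("side",(-156,14,-12),SP((553,296))),("side",(14,14,-12),SP((97,270)))]
def res(v,pts,Rf):
    R=Rf(v[3]); return np.concatenate([proj(n,R@(np.array(X)/1000)+v[:3])[0]-p for n,X,p in pts])
Rz=lambda a:Ro.from_euler('z',a,degrees=True).as_matrix()
# z fixed at 12 mm
f=lambda w:res([w[0],w[1],.012,w[2]],pl,Rz)
r=least_squares(f,[.7,-.1,10],loss='soft_l1'); print("plate",r.x,np.round(f(r.x),1).reshape(-1,2).tolist())
f4=lambda w:res(w,pl,Rz); r4=least_squares(f4,[.7,-.1,.012,10],loss='soft_l1');print("free z",r4.x)
# vise: v=[x,y,z,yaw, a(low end x), L fixed jaw length, mj front]
def vp(v):
    a,xo,m=v[4:7]
    return [("top",(xo,40,18),T((335,92))),("top",(xo,-40,18),T((160,70))),("top",(-28.2,-40,18),T((148,119))),("top",(-28.2,40,18),T((331,138))),
 ("top",(m,-40,18),T((122,298))),("top",(m,40,18),T((308,322))),
 ("top",(-22,-22,40),T((188,112))),("top",(-22,22,40),T((291,122))),
 ("top",(a+198,-45,0),T((82,478))),("top",(a+198,45,0),T((296,500))),
 ("side",(xo,-40,18),S((97,300))),
 ("side",(a,-45,0),S((104,345))),("side",(a+198,-45,0),S((548,335))),("side",(a+198,45,0),S((630,200))),
 ("side",(m,40,18),S((445,180))),("side",(m,-40,18),S((362,300))),
 ]
g=lambda v:res(v,vp(v),bedR)
r=least_squares(g,[.65,.2,.08,172,-60,-50,60],loss='soft_l1',x_scale=[.01,.01,.01,1,5,5,5])
print("vise",np.round(r.x,4)); 
for (n,X,p),e in zip(vp(r.x),g(r.x).reshape(-1,2)): print(n,np.round(X),np.round(e,1))
E
python3 fit.py; python3 -c "
from h import *
for n in C:
  E=C[n]['extrinsics'];print(n,-E[:3,:3].T@E[:3,3])"
```

```text
plate [ 0.64378015 -0.13738793 12.22716053] [[0.6, -0.8], [1.5, 0.5], [0.1, 1.0], [-0.3, -0.2], [-1.6, 0.3], [-1.2, 0.5], [-0.3, -0.9], [-0.3, -0.8], [-0.2, -0.3], [-0.5, -0.5]]
free z [ 6.44396257e-01 -1.39819146e-01  7.65709006e-03  1.22858745e+01]
vise [ 6.032000e-01  2.074000e-01  5.810000e-02  1.733917e+02 -5.700710e+01
 -5.403420e+01  6.527600e+01]
top [-54.  40.  18.] [0.  0.3]
top [-54. -40.  18.] [-0.   0.4]
top [-28. -40.  18.] [0.6 0.1]
top [-28.  40.  18.] [-0.2  0.6]
top [ 65. -40.  18.] [-0.2  0.7]
top [65. 40. 18.] [-0.1  0.6]
top [-22 -22  40] [ 0.5 -0.5]
top [-22  22  40] [-0.  -0.1]
top [141. -45.   0.] [0.1 0.3]
top [141.  45.   0.] [0.2 1.3]
side [-54. -40.  18.] [-0.9  1.3]
side [-57. -45.   0.] [-1.2  1.5]
side [141. -45.   0.] [-1.  -1.2]
side [141.  45.   0.] [ 0.1 -0.4]
side [65. 40. 18.] [-0.9 -0.1]
side [ 65. -40.  18.] [-1.3 -1.3]
side [0.1999482  1.3716961  0.95730811]
top [0.45286589 0.19289718 1.03123233]
```

```bash
sed -i 's/("top",(0,0,0),TP/("top",(0,0,8),TP/; s/("top",(-156,0,0),TP/("top",(-156,0,8),TP/' fit.py
cat >> fit.py <<'E'
V=r.x; P=least_squares(f,[.7,-.1,10],loss='soft_l1').x
np.savez("pose.npz",V=V,P=P)
def box(x0,x1,y0,y1,z0,z1):
    c=np.array([(x,y,z) for x in(x0,x1) for y in(y0,y1) for z in(z0,z1)],float)
    e=[(i,j) for i in range(8) for j in range(i) if bin(i^j).count('1')==1]
    return c,e
def draw(n,im,R,t,boxes,off,k,fn):
    x,y,w,h=off; o=cv2.resize(im[y:y+h,x:x+w],None,fx=k,fy=k,interpolation=cv2.INTER_CUBIC)
    for b,col in boxes:
        c,e=box(*b); q=(proj(n,c/1000@R.T+t)-[x,y]+.5)*k-.5
        for i,j in e: cv2.line(o,tuple(int(v) for v in q[i]),tuple(int(v) for v in q[j]),col,1,cv2.LINE_AA)
    cv2.imwrite(fn,o)
if __name__=="__main__":
    s=cv2.imread("pics/side0.png");t=cv2.imread("pics/top0.png")
    vb=[((V[4],V[4]+198,-45,45,-8,0),(255,0,0)),((V[5],-28.2,-40,40,0,18),(0,255,0)),((V[6]-33.8,V[6],-40,40,0,18),(0,255,255)),((-22,22,-22,22,0,40),(0,0,255)),((38,50,-17,17,18,58),(255,0,255))]
    draw("top",t,bedR(V[3]),V[:3],vb,(290,155,75,95),6,"pics/o_tv.png")
    draw("side",s,bedR(V[3]),V[:3],vb,(290,170,90,75),8,"pics/o_sv.png")
    pb=[((-156,14,-126,14,-12,0),(255,0,0)),((-156,14,0,14,0,8),(0,255,0)),((0,14,-60,0,0,8),(0,255,255)),((-64,0,-44,0,0,6),(0,0,255))]
    t3=np.array([P[0],P[1],.012])
    draw("top",t,Rz(P[2]),t3,pb,(435,155,90,90),6,"pics/o_tp.png")
    draw("side",s,Rz(P[2]),t3,pb,(330,140,65,35),10,"pics/o_sp.png")
E
python3 fit.py
python3 - <<'E'
import cv2,numpy as np
a=[cv2.imread(f"pics/o_{n}.png") for n in("tv","tp","sv","sp")]
def pad(i,h,w): o=np.zeros((h,w,3),np.uint8);o[:min(h,i.shape[0]),:min(w,i.shape[1])]=i[:h,:w];return o
cv2.imwrite("pics/o1.png",cv2.resize(np.hstack([pad(a[0],570,450),pad(a[1],570,540)]),None,fx=.8,fy=.8))
E
```

```text
plate [ 0.64351357 -0.13686614 12.18646634] [[0.4, -0.7], [1.2, 0.6], [-0.2, 1.2], [-0.4, -0.1], [-0.9, -0.2], [-0.4, 0.5], [-0.3, -0.8], [-0.2, -0.7], [-0.2, -0.2], [-0.5, -0.4]]
free z [ 6.44047994e-01 -1.38682211e-01  8.47856912e-03  1.22027878e+01]
vise [ 6.032000e-01  2.074000e-01  5.810000e-02  1.733917e+02 -5.700710e+01
 -5.403420e+01  6.527600e+01]
top [-54.  40.  18.] [0.  0.3]
top [-54. -40.  18.] [-0.   0.4]
top [-28. -40.  18.] [0.6 0.1]
top [-28.  40.  18.] [-0.2  0.6]
top [ 65. -40.  18.] [-0.2  0.7]
top [65. 40. 18.] [-0.1  0.6]
top [-22 -22  40] [ 0.5 -0.5]
top [-22  22  40] [-0.  -0.1]
top [141. -45.   0.] [0.1 0.3]
top [141.  45.   0.] [0.2 1.3]
side [-54. -40.  18.] [-0.9  1.3]
side [-57. -45.   0.] [-1.2  1.5]
side [141. -45.   0.] [-1.  -1.2]
side [141.  45.   0.] [ 0.1 -0.4]
side [65. 40. 18.] [-0.9 -0.1]
side [ 65. -40.  18.] [-1.3 -1.3]
```

View pics/o1.png

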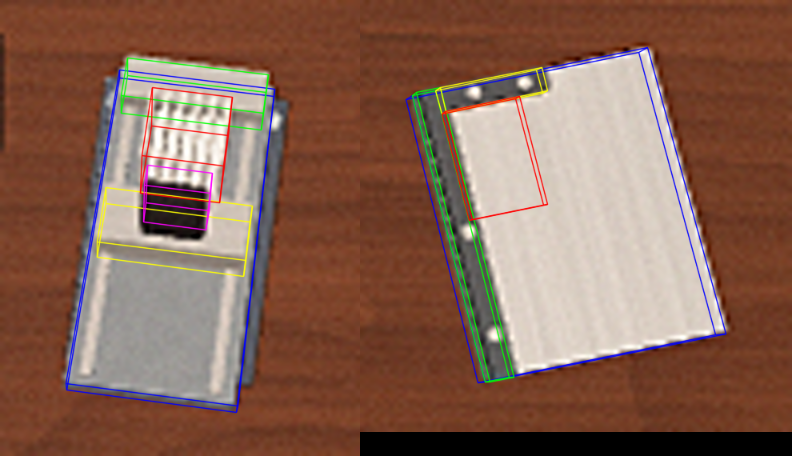

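View pics/o_sv.png

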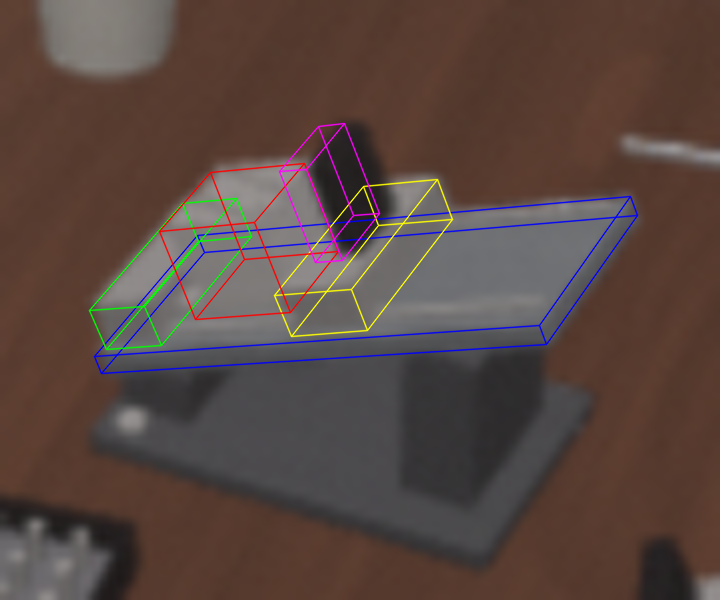

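View pics/o_sp.png

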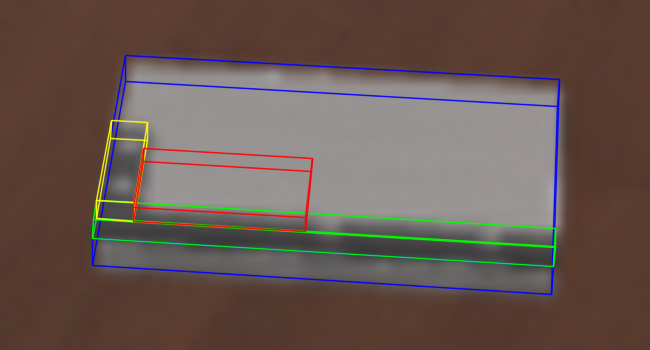

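```bash
python3 - <<'E'
import cv2,numpy as np
s=cv2.imread("pics/side0.png")[185:225,298:372]
o=cv2.resize(s,None,fx=10,fy=10,interpolation=cv2.INTER_LANCZOS4).astype(float)
o=np.clip((o-25)*1.7,0,255).astype(np.uint8); cv2.imwrite("pics/e_sv.png",o)
E
```

```text
(no output)
```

View pics/e_sv.png

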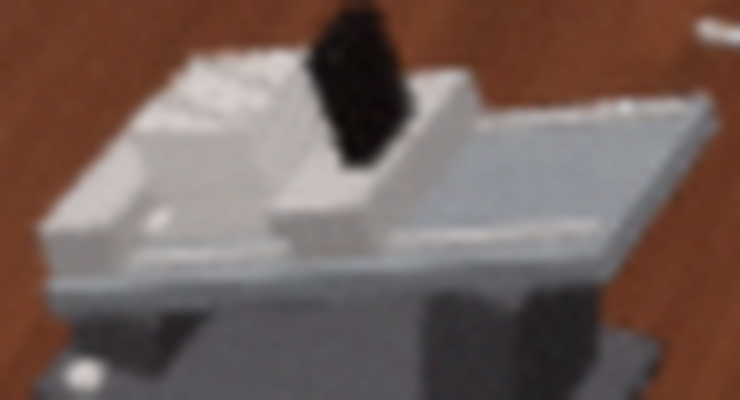

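```bash
cat > fit2.py <<'E'
from h import *
from scipy.optimize import least_squares
T=lambda p:c2p(p,290,155,6); S=lambda p:c2p(p,298,185,10)
def pts(xo,h,tl):
    a=tl
    return [("top",(xo,40,18),T((335,92))),("top",(xo,-40,18),T((160,70))),("top",(-28.2,-40,18),T((148,119))),("top",(-28.2,40,18),T((331,138))),
 ("top",(62,-40,18),T((122,298))),("top",(62,40,18),T((308,322))),
 ("top",(-22,-22,40),T((188,112))),("top",(-22,22,40),T((291,122))),
 ("top",(a+198,-45,0),T((82,478))),("top",(a+198,45,0),T((296,500))),
 ("top",(h+6,-17,58),T((175,292))),("top",(h+6,17,58),T((254,300))),("top",(h-6,-17,58),T((180,228))),("top",(h-6,17,58),T((260,235))) ,
 ("side",(xo,-40,18),S((40,232))),("side",(a,-45,0),S((47,280))),("side",(a+198,-45,0),S((602,260))),("side",(a+198,45,0),S((706,97))),
 ("side",(62,-40,18),S((375,214))),("side",(62,40,18),S((466,72))),
 ("side",(-22,-22,40),S((133,130))),("side",(-22,22,40),S((190,55))),
 ("side",(22,-22,40),S((232,135))),
 ("side",(h-6,-17,58),S((308,55))),("side",(h+6,17,58),S((378,10))),("side",(h-6,17,58),S((338,7)))]
def g(v,tilt=True,full=False):
    R=bedR(v[3],22+v[11]); pp=pts(*v[4:7])
    e=np.array([proj(n,R@(np.array(X)/1000)+v[:3])[0]-p+(v[7:9] if n=="top" else v[9:11]) for n,X,p in pp])
    if full:
        for (n,X,p),q in zip(pp,e): print(n,np.round(X),np.round(q,1))
    return np.concatenate([e.ravel()/.5,v[7:11]/.7,[v[11]/(1.5 if tilt else .01)]])
for tilt in(False,True):
    r=least_squares(g,[.6,.2,.06,173,-54,45,-57,0,0,0,0,0],loss='soft_l1',x_scale=[.01,.01,.01,1,5,5,5,1,1,1,1,1],kwargs=dict(tilt=tilt))
    s=np.sqrt(np.diag(np.linalg.inv(r.jac.T@r.jac)))
    print(r.cost,np.round(r.x,4),np.round(s[:7],4))
    if not tilt: V=r.x; g(V,False,True); np.save("V.npy",V)
E
python3 fit2.py
```

```text
46.400816862393924 [ 6.014000e-01  2.078000e-01  5.940000e-02  1.734016e+02 -5.535270e+01
  5.385180e+01 -5.916660e+01 -6.490000e-02 -3.820000e-01  3.020000e-01
 -5.050000e-02 -4.000000e-04] [0.0019 0.0018 0.0029 0.3052 1.2661 1.2448 1.3147]
top [-55.  40.  18.] [-0.1  0.1]
top [-55. -40.  18.] [-0.2  0.1]
top [-28. -40.  18.] [0.4 0.3]
top [-28.  40.  18.] [-0.5  0.8]
top [ 62 -40  18] [-0.2 -0.2]
top [62 40 18] [-0.2 -0.2]
top [-22 -22  40] [ 0.2 -0.3]
top [-22  22  40] [-0.3  0.1]
top [139. -45.   0.] [-0.  -0.2]
top [139.  45.   0.] [0.1 0.8]
top [ 60. -17.  58.] [ 0.2 -6.4]
top [60. 17. 58.] [ 0.7 -6. ]
top [ 48. -17.  58.] [-0.   0.1]
top [48. 17. 58.] [0.2 0.6]
side [-55. -40.  18.] [-0.3  0.4]
side [-59. -45.   0.] [-0.7  1.4]
side [139. -45.   0.] [-0.5 -0.5]
side [139.  45.   0.] [ 0.5 -0.2]
side [ 62 -40  18] [-1.7 -0.3]
side [62 40 18] [0.1 0.1]
side [-22 -22  40] [-0.6  0.7]
side [-22  22  40] [0.1 0.9]
side [ 22 -22  40] [ 1.5 -0.9]
side [ 48. -17.  58.] [-0.2  0.5]
side [60. 17. 58.] [ 0.9 -1.1]
side [48. 17. 58.] [ 1.6 -0.4]
43.71000636134142 [ 6.021000e-01  2.078000e-01  6.030000e-02  1.735741e+02 -5.427350e+01
  5.271660e+01 -5.971730e+01 -7.750000e-02 -3.048000e-01  3.279000e-01
 -8.420000e-02 -1.270300e+00] [0.0018 0.0018 0.0029 0.3187 1.2864 1.3204 1.2886]
```

```bash
sed -i 's/(h+6,-17,58),T/(h+6,-17,18),T/; s/(h+6,17,58),T/(h+6,17,18),T/' fit2.py; python3 fit2.py | grep -v "^top [[]*-\|xx"; python3 - <<'E'
from h import *
V=np.load("V.npy"); R=bedR(V[3]); o=V[:3]; h=V[5]/1000
print(h, o+R@[h,0,.044])
# tool orientation: z=-bed z; y=+-bed y
for s in(1,-1):
    y=s*R[:,1]; z=-R[:,2]; x=np.cross(y,z); M=np.stack([x,y,z],1)
    rpy=Ro.from_matrix(M).as_euler('xyz',degrees=True); print(s,rpy)
    for dz in(.044,.12): print(np.round(robot.inverse_kinematics(list(o+R@[h,0,dz]),list(rpy)) ,1) if robot.inverse_kinematics(list(o+R@[h,0,dz]),list(rpy)) is not None else None)
print(robot.tip_reach,robot.current_eef_rot(),robot.current_time_s(),robot.current_finger_gap())
E
```

```text
22.59386403641718 [ 6.014000e-01  2.076000e-01  5.920000e-02  1.734133e+02 -5.533390e+01
  5.110110e+01 -5.922020e+01 -1.257000e-01 -4.570000e-01  3.917000e-01
 -9.340000e-02 -4.000000e-04] [0.002  0.0018 0.0029 0.3026 1.2302 1.1726 1.3304]
top [ 62 -40  18] [-0.2 -0.2]
top [62 40 18] [-0.2 -0.3]
top [139. -45.   0.] [-0.  -0.3]
top [139.  45.   0.] [0.1 0.7]
top [ 57. -17.  18.] [0.1 0.2]
top [57. 17. 18.] [0.1 0.6]
top [ 45. -17.  58.] [ 0.1 -0.9]
top [45. 17. 58.] [ 0.4 -0.4]
side [-55. -40.  18.] [-0.2  0.4]
side [-59. -45.   0.] [-0.6  1.4]
side [139. -45.   0.] [-0.4 -0.5]
side [139.  45.   0.] [ 0.6 -0.3]
side [ 62 -40  18] [-1.5 -0.3]
side [62 40 18] [0.2 0.1]
side [-22 -22  40] [-0.5  0.7]
side [-22  22  40] [0.2 0.9]
side [ 22 -22  40] [ 1.6 -0.9]
side [ 45. -17.  58.] [-0.9  0.5]
side [57. 17. 58.] [ 0.3 -1. ]
side [45. 17. 58.] [ 0.9 -0.4]
19.666923998232203 [ 6.022000e-01  2.076000e-01  6.010000e-02  1.735938e+02 -5.426070e+01
  5.030690e+01 -5.977050e+01 -1.404000e-01 -3.520000e-01  4.112000e-01
 -1.232000e-01 -1.309500e+00] [0.0019 0.0018 0.0029 0.3185 1.262  1.109  1.2899]
0.051101051140438 [0.57069793 0.21114481 0.11913078]
1 [180.         22.         -6.5867298]
[   5.    52.7  -46.7   63.8   21.4   93.3 -132.4]
[   2.7   53.1  -48.    51.8   22.2  104.1 -131. ]
-1 [180.        -22.        173.4132702]
[  7.3  55.  -53.1  63.7  26.1  94.7  44.7]
[  4.6  55.1 -54.6  51.6  26.9 105.3  46.4]
0.017 [1.79998490e+02 1.79619633e-03 1.30537718e+01] 1.0 0.9962046915698513
```

```bash
cat >> h.py <<'E'
def tool(R,s=-1):
    y=s*R[:,1]; z=-R[:,2]; x=np.cross(y,z); return [float(a) for a in Ro.from_matrix(np.stack([x,y,z],1)).as_euler('xyz',degrees=True)]
def bedpos(V,p): return [float(a) for a in V[:3]+bedR(V[3])@np.array(p,float)]
def st(m=""):
    print(m,"t",round(robot.current_time_s(),2),"tcp",np.round(robot.current_tool_pos(),4),"F",np.round(robot.current_contact_force(),1),"gap",round(robot.current_finger_gap(),3))
def snap(tag):
    for n in("side","top"): cv2.imwrite(f"pics/{n}{tag}.png",vision.grab_frame(n)[:,:,::-1])
E
python3 - <<'E'
from h import *
V=np.load("V.npy"); h=V[5]/1000; o=tool(bedR(V[3]))
robot.move_to([.42,-.1,.33],[180,0,180]); st("via")
robot.move_to(bedpos(V,[h,0,.12]),o); st("above")
snap("1")
E
python3 - <<'E'
import cv2,numpy as np
a=cv2.imread("pics/side1.png")[130:260,250:400];b=cv2.imread("pics/top1.png")[130:260,260:400]
cv2.imwrite("pics/v1.png",cv2.resize(np.hstack([a,b]),None,fx=2.7,fy=2.7,interpolation=cv2.INTER_CUBIC))
E
```

```text
via t 2.92 tcp [ 0.4198 -0.1012  0.3298] F [-0.5  0.3 -0.9] gap 1.001
above t 4.35 tcp [0.6    0.2061 0.1908] F [-0.6  0.1  0.2] gap 1.0
```

View pics/v1.png

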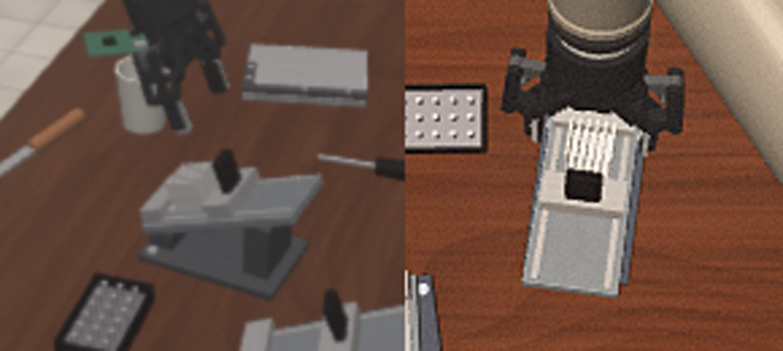

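```bash
python3 - <<'E'
from h import *
V=np.load("V.npy"); h=V[5]/1000
print(robot.line_to(bedpos(V,[h,0,.047]),velocity=0.08,f_stop=8)); st("down")
snap("2")
fingers.gripper_to(0.0,force=25); st("grip")
snap("3")
E
python3 - <<'E'
import cv2,numpy as np
r=[]
for k in "23":
    a=cv2.imread(f"pics/side{k}.png")[165:245,290:390];b=cv2.imread(f"pics/top{k}.png")[150:230,275:375]
    r.append(np.hstack([a,b]))
cv2.imwrite("pics/v2.png",cv2.resize(np.vstack(r),None,fx=3.7,fy=3.7,interpolation=cv2.INTER_CUBIC))
E
```

```text
False
down t 5.51 tcp [0.5723 0.2112 0.1225] F [ 1.   0.1 -0.2] gap 0.998
grip t 6.13 tcp [0.5722 0.2124 0.1223] F [2.3 2.8 0.9] gap 0.392
```

View pics/v2.png

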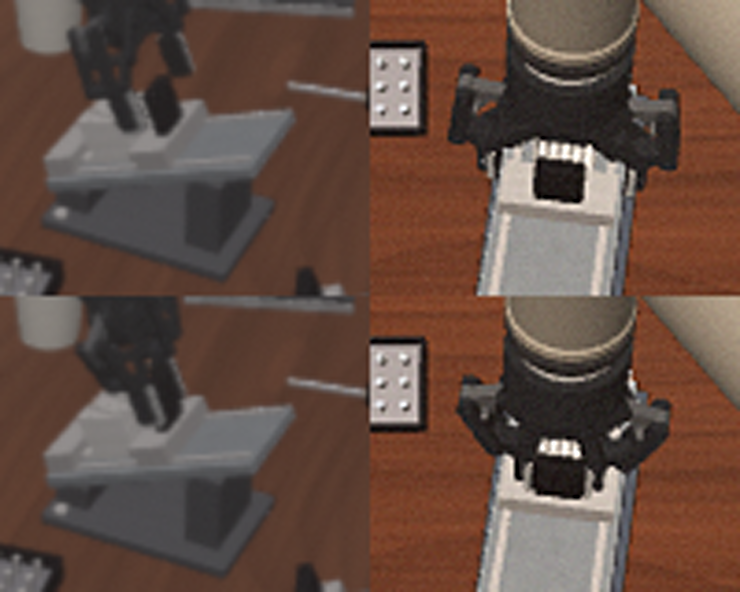

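```bash
python3 - <<'E'
from h import *
V=np.load("V.npy"); h=V[5]/1000
R=bedR(V[3]); p0=np.array(robot.current_tool_pos())
print(robot.line_to([float(a) for a in p0+R[:,0]*.052],velocity=0.05,f_stop=22)); st("pull")
print("along",R.T@(np.array(robot.current_tool_pos())-p0), "F bed",R.T@np.array(robot.current_contact_force()))
snap("4")
E
python3 - <<'E'
import cv2,numpy as np
r=[]
for k in "4":
    a=cv2.imread(f"pics/side{k}.png")[165:245,290:390];b=cv2.imread(f"pics/top{k}.png")[150:230,275:375]
    r.append(np.hstack([a,b]))
cv2.imwrite("pics/v3.png",cv2.resize(np.vstack(r),None,fx=3.9,fy=3.9,interpolation=cv2.INTER_CUBIC))
E
```

```text
False
pull t 7.42 tcp [0.5305 0.2174 0.1393] F [13.   6.8 -9.7] gap 0.391
along [ 4.52421607e-02 -2.05276499e-04  4.26131387e-05] F bed [-14.88667251  -8.26237001  -4.41420924]
```

View pics/v3.png

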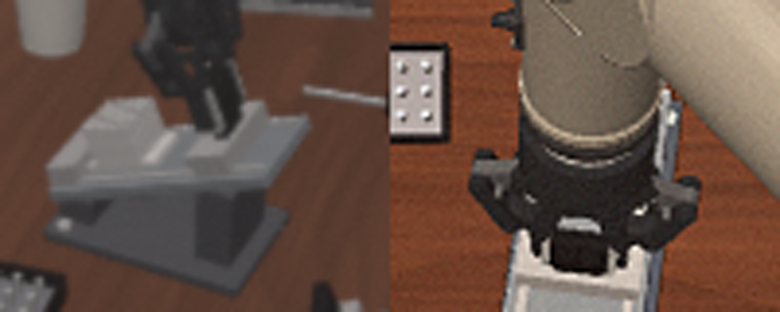

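```bash
python3 - <<'E'
from h import *
V=np.load("V.npy"); R=bedR(V[3]); o=tool(R)
fingers.gripper_to(1.0); st("open")
p=np.array(robot.current_tool_pos()); print(R.T@(p-V[:3]))
robot.line_to([float(a) for a in p+R[:,2]*.075],velocity=0.15); st("up")
y=-.0013
robot.line_to(bedpos(V,[0,y,.115]),o,velocity=0.15); st("over")
snap("5")
print(robot.line_to(bedpos(V,[0,y,.031]),velocity=0.08,f_stop=6)); st("down")
p=np.array(robot.current_tool_pos()); print(R.T@(p-V[:3]))
snap("6")
E
python3 - <<'E'
import cv2,numpy as np
r=[]
for k in "56":
    a=cv2.imread(f"pics/side{k}.png")[155:235,280:380];b=cv2.imread(f"pics/top{k}.png")[150:230,275:375]
    r.append(np.hstack([a,b]))
cv2.imwrite("pics/v4.png",cv2.resize(np.vstack(r),None,fx=3.7,fy=3.7,interpolation=cv2.INTER_CUBIC))
E
```

```text
open t 8.08 tcp [0.5241 0.2178 0.1419] F [-0.4  0.3  0. ] gap 1.002
[ 0.10327942 -0.00129573  0.04745039]
up t 8.73 tcp [0.5516 0.2146 0.2108] F [-0.5 -0.2 -0.4] gap 1.0
over t 9.57 tcp [0.6436 0.2043 0.1657] F [-0.9  0.4  0.6] gap 0.999
False
down t 10.88 tcp [0.6136 0.2077 0.0886] F [ 0.3 -0.5 -0. ] gap 1.001
[-0.00020578 -0.00151597  0.03175363]
```

View pics/v4.png

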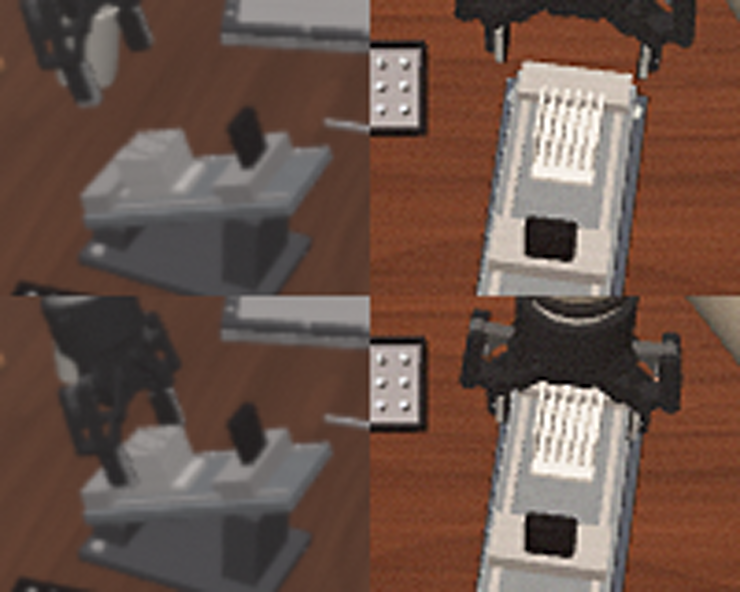

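```bash
python3 - <<'E'
from h import *
V=np.load("V.npy"); R=bedR(V[3]); o=tool(R)
fingers.gripper_to(0.0,force=40); st("grip")
p=np.array(robot.current_tool_pos()); print(R.T@(p-V[:3]))
print(robot.line_to([float(a) for a in p+R[:,0]*.011+R[:,2]*.0003],velocity=0.04,f_stop=15)); st("slid")
p=np.array(robot.current_tool_pos())
print(robot.line_to([float(a) for a in p+R[:,2]*.09],velocity=0.1,f_stop=15)); st("lift")
snap("7")
E
python3 - <<'E'
import cv2,numpy as np
r=[]
for k in "7":
    a=cv2.imread(f"pics/side{k}.png")[135:235,280:380];b=cv2.imread(f"pics/top{k}.png")[130:230,275:375]
    r.append(np.hstack([a,b]))
cv2.imwrite("pics/v5.png",cv2.resize(np.vstack(r),None,fx=3.9,fy=3.9,interpolation=cv2.INTER_CUBIC))
E
```

```text
grip t 11.43 tcp [0.6134 0.2075 0.0881] F [ 2.2 -0.1  0.3] gap 0.508
[-0.00020386 -0.00131068  0.03124252]
False
slid t 11.85 tcp [0.6026 0.2089 0.0925] F [-0.1 -0.1 -0. ] gap 0.507
False
lift t 12.9 tcp [0.6358 0.205  0.1753] F [ 1.1 -0.6 -2.9] gap 0.51
```

View pics/v5.png

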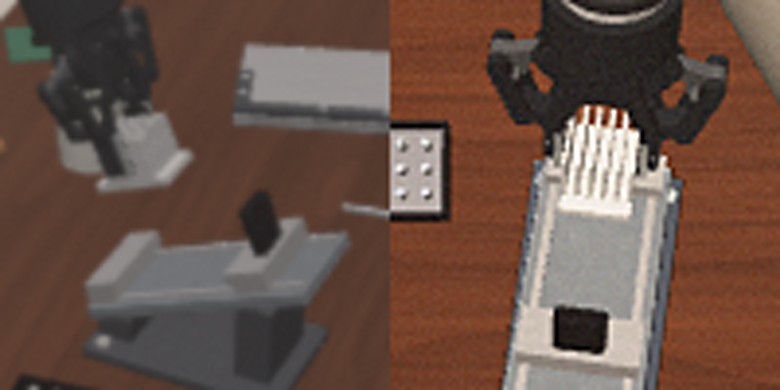

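```bash
cat >> h.py <<'E'
_z=np.load("pose.npz"); PC=_z["P"]
RC=Ro.from_euler('z',PC[2],degrees=True).as_matrix(); OC=np.array([PC[0],PC[1],.012])
RS=bedR(PC[2]+180,0); OP=tool(RS)
def cw(p): return [float(a) for a in OC+RC@np.array(p,float)]
def wc(p): return RC.T@(np.array(p)-OC)
E
python3 - <<'E'
from h import *
p=np.array(robot.current_tool_pos())
robot.line_to([float(a) for a in p+[-.03,0,.06]],velocity=0.2); st("up")
robot.move_to(cw([-.040,-.030,.15]),OP); st("over")
robot.line_to(cw([-.040,-.030,.060]),velocity=0.12); st("low"); print(np.round(robot.current_eef_rot(),2),OP)
snap("8")
E
python3 - <<'E'
import cv2,numpy as np
r=[]
for k in "8":
    a=cv2.imread(f"pics/side{k}.png")[100:200,300:400];b=cv2.imread(f"pics/top{k}.png")[150:250,430:530]
    r.append(np.hstack([a,b]))
cv2.imwrite("pics/v6.png",cv2.resize(np.vstack(r),None,fx=3.9,fy=3.9,interpolation=cv2.INTER_CUBIC))
E
```

```text
up t 13.48 tcp [0.6061 0.2046 0.2351] F [ 0.8 -0.7 -1.4] gap 0.51
over t 14.93 tcp [ 0.6115 -0.1723  0.1622] F [ 0.2  0.4 -1.2] gap 0.509
low t 15.82 tcp [ 0.6116 -0.1744  0.0729] F [-0.2  0.6 -1.1] gap 0.509
[-1.7998e+02  1.0000e-01 -1.6780e+02] [-180.0, 0.0, -167.8135336558435]
```

View pics/v6.png

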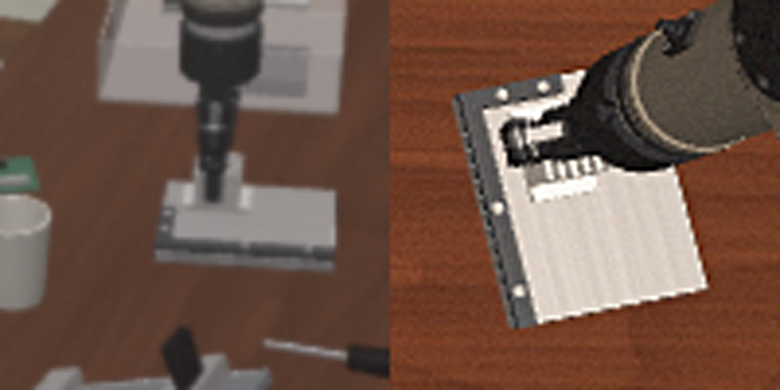

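```bash
python3 - <<'E'
from h import *
print(robot.line_to(cw([-.040,-.030,.038]),velocity=0.06,f_stop=4)); st()
print(robot.line_to(cw([-.040,-.030,.024]),velocity=0.015,f_stop=4)); st("plate contact")
p=wc(robot.current_tool_pos()); print("corner frame",p)
z=float(p[2])+.0005
robot.line_to(cw([-.040,-.030,z]),velocity=0.02); st()
print(robot.line_to(cw([-.040,-.014,z]),velocity=0.015,f_stop=4)); st("long fence")
p=wc(robot.current_tool_pos()); print(p,RC.T@robot.current_contact_force()); y=float(p[1])-.0003
print(robot.line_to(cw([-.024,y,z]),velocity=0.015,f_stop=4)); st("short fence")
p=wc(robot.current_tool_pos()); print(p,RC.T@robot.current_contact_force())
snap("9")
E
python3 - <<'E'
import cv2,numpy as np
r=[]
for k in "9":
    a=cv2.imread(f"pics/side{k}.png")[100:200,300:400];b=cv2.imread(f"pics/top{k}.png")[150:250,430:530]
    r.append(np.hstack([a,b]))
cv2.imwrite("pics/v7.png",cv2.resize(np.vstack(r),None,fx=3.9,fy=3.9,interpolation=cv2.INTER_CUBIC))
E
```

```text
False
 t 16.44 tcp [ 0.6104 -0.1746  0.0494] F [ 0.3  0.3 -1.7] gap 0.51
True
plate contact t 17.18 tcp [ 0.6106 -0.1747  0.0382] F [-0.4 -0.4  5.3] gap 0.506
corner frame [-0.04016929 -0.02999672  0.02621806]
 t 17.45 tcp [ 0.6106 -0.1746  0.0384] F [ 0.3  0.4 -0.1] gap 0.507
True
long fence t 18.08 tcp [ 0.6089 -0.1683  0.0383] F [0.4 1.1 3.2] gap 0.507
[-0.04042087 -0.02338564  0.02626837] [0.59915445 1.00479848 3.165614  ]
True
short fence t 18.39 tcp [ 0.609  -0.1683  0.0383] F [-0.4 -0.4  4.9] gap 0.506
[-0.04037276 -0.02339242  0.02632361] [-0.50594877 -0.25915785  4.8545095 ]
```

View pics/v7.png

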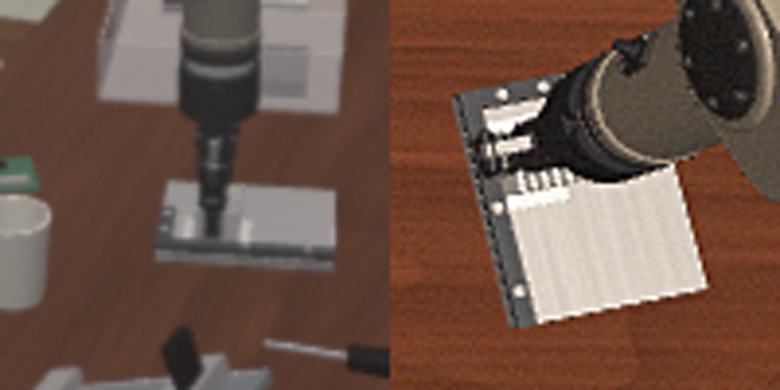

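```bash
python3 - <<'E'
from h import *
robot.line_to(cw([-.040,-.030,.030]),velocity=0.05)
robot.line_to(cw([-.040,-.050,.030]),velocity=0.08); st()
print(robot.line_to(cw([-.040,-.050,.018]),velocity=0.015,f_stop=4)); st("plate contact")
p=wc(robot.current_tool_pos()); print("corner frame",p)
snap("10")
E
python3 - <<'E'
import cv2,numpy as np
a=cv2.imread(f"pics/side10.png")[120:180,330:400];
cv2.imwrite("pics/v8.png",cv2.resize(a,None,fx=9,fy=9,interpolation=cv2.INTER_CUBIC))
E
```

```text
t 19.19 tcp [ 0.6148 -0.1956  0.0416] F [-0.7 -0.1 -1.3] gap 0.513
True
plate contact t 19.62 tcp [ 0.6151 -0.1936  0.0383] F [-1.   0.3  3.9] gap 0.513
corner frame [-0.03975464 -0.04947027  0.02629583]
```

View pics/v8.png

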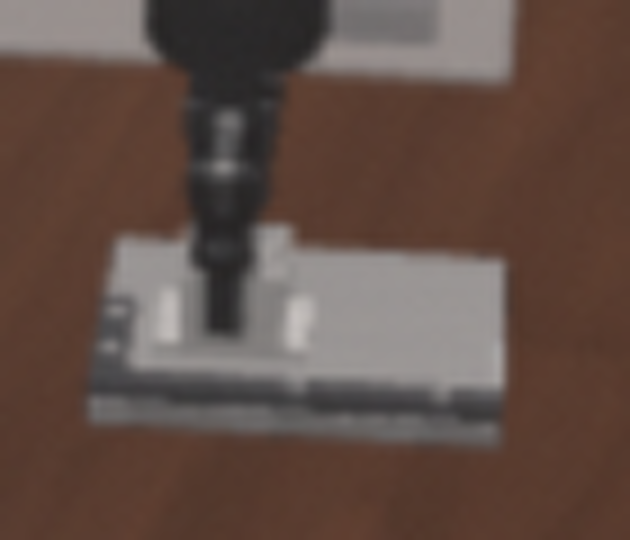

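```bash
python3 - <<'E'
from h import *
fingers.gripper_to(.7); st("rel")
p=wc(robot.current_tool_pos())
robot.line_to(cw([p[0],-.050,.033]),velocity=0.05)
fingers.gripper_to(0.0,force=30); st("regrip")
robot.line_to(cw([-.040,-.050,.0345]),velocity=0.03); st("lift")
robot.line_to(cw([-.040,-.030,.0345]),velocity=0.06); st("near")
print(robot.line_to(cw([-.040,-.014,.0345]),velocity=0.015,f_stop=3)); st("long fence")
p=wc(robot.current_tool_pos()); print(p,RC.T@robot.current_contact_force()); y=float(p[1])-.0005
robot.line_to(cw([-.040,y,.0345]),velocity=0.02)
print(robot.line_to(cw([-.024,y,.0345]),velocity=0.015,f_stop=3)); st("short fence")
p=wc(robot.current_tool_pos()); print(p,RC.T@robot.current_contact_force())
snap("11")
E
python3 - <<'E'
import cv2,numpy as np
r=[]
for k in ["11"]:
    a=cv2.imread(f"pics/side{k}.png")[110:190,310:400];b=cv2.imread(f"pics/top{k}.png")[150:230,435:525]
    r.append(np.hstack([a,b]))
cv2.imwrite("pics/v9.png",cv2.resize(np.vstack(r),None,fx=4.4,fy=4.4,interpolation=cv2.INTER_CUBIC))
E
```

```text
rel t 20.03 tcp [ 0.6134 -0.194   0.0362] F [ 0.2 -0.2  0.8] gap 0.703
regrip t 20.63 tcp [ 0.6137 -0.1945  0.0452] F [ 0.1 -0.2  1.7] gap 0.507
lift t 20.88 tcp [ 0.6147 -0.1941  0.0461] F [ 0.2 -0.1 -1.4] gap 0.509
near t 21.37 tcp [ 0.6108 -0.1739  0.0466] F [ 0.1 -0.1 -1.2] gap 0.511
True
long fence t 22.01 tcp [ 0.6086 -0.1681  0.0457] F [ 0.5  0.2 -0.9] gap 0.508
[-0.04067033 -0.02312856  0.03373581] [ 0.52890257  0.10798393 -0.87117676]
True
short fence t 22.95 tcp [ 0.6177 -0.1664  0.0454] F [-0.1 -0.2 -1.1] gap 0.504
[-0.03148731 -0.02338423  0.03341038] [-0.18996512 -0.17174604 -1.0952245 ]
```

View pics/v9.png

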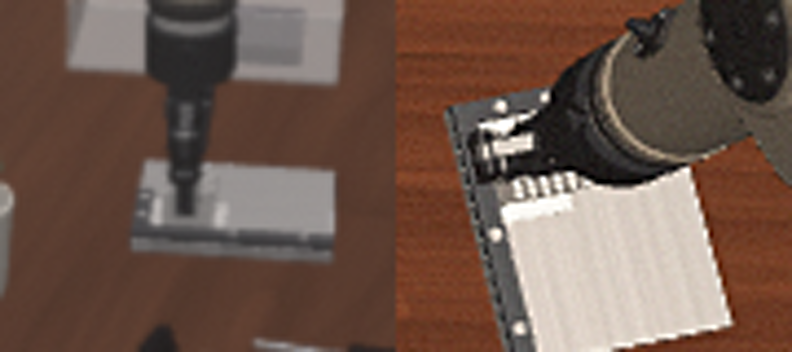

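```bash
python3 - <<'E'
from h import *
p=wc(robot.current_tool_pos())
print(robot.line_to(cw([p[0],p[1],.028]),velocity=0.01,f_stop=3)); st("set down"); print(wc(robot.current_tool_pos()))
fingers.gripper_to(.75); st("released")
p=wc(robot.current_tool_pos())
robot.line_to(cw([p[0],p[1],.075]),velocity=0.1)
fingers.gripper_to(0.0,force=20)
robot.line_to(cw([-.032,-.072,.075]),velocity=0.15)
snap("12")
robot.line_to(cw([-.032,-.072,.033]),velocity=0.1); st("beside")
print(robot.line_to(cw([-.032,-.048,.033]),velocity=0.02,f_stop=4)); st("push y"); print(wc(robot.current_tool_pos()))
E
python3 - <<'E'
import cv2,numpy as np
r=[]
for k in ["12"]:
    a=cv2.imread(f"pics/side{k}.png")[110:190,310:400];b=cv2.imread(f"pics/top{k}.png")[150:230,435:525]
    r.append(np.hstack([a,b]))
cv2.imwrite("pics/v10.png",cv2.resize(np.vstack(r),None,fx=4.4,fy=4.4,interpolation=cv2.INTER_CUBIC))
E
```

```text
True
set down t 23.26 tcp [ 0.6176 -0.1664  0.0453] F [-1.5 -0.4  4.3] gap 0.507
[-0.0315899  -0.02343306  0.03327553]
released t 23.59 tcp [ 0.6166 -0.1664  0.0439] F [-0.3  0.6  1. ] gap 0.753
beside t 25.93 tcp [ 0.6273 -0.2138  0.0446] F [-0.  -0.3 -0.6] gap -0.005
True
push y t 26.69 tcp [ 0.6246 -0.2014  0.045 ] F [ 0.1 -0.5  1.6] gap -0.003
[-0.0321274  -0.05907429  0.03303066]
```

View pics/v10.png

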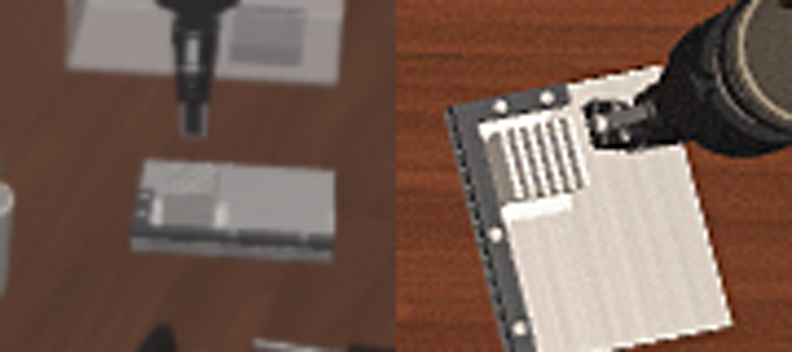

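```bash
python3 - <<'E'
from h import *
print(robot.line_to(cw([-.032,-.052,.033]),velocity=0.01,f_stop=6)); st("push y"); p=wc(robot.current_tool_pos()); print(p,RC.T@robot.current_contact_force())
robot.line_to(cw([-.032,-.072,.033]),velocity=0.08)
robot.line_to(cw([-.085,-.072,.045]),velocity=0.12)
robot.line_to(cw([-.085,-.022,.045]),velocity=0.12)
robot.line_to(cw([-.085,-.022,.033]),velocity=0.1); st("behind")
print(robot.line_to(cw([-.055,-.022,.033]),velocity=0.02,f_stop=4)); st("push x"); print(wc(robot.current_tool_pos()))
print(robot.line_to(cw([-.055,-.022,.033]),velocity=0.01,f_stop=6)); st("push x"); print(wc(robot.current_tool_pos()),RC.T@robot.current_contact_force())
robot.line_to(cw([-.085,-.022,.033]),velocity=0.08)
robot.line_to(cw([-.085,-.072,.045]),velocity=0.12)
robot.line_to(cw([-.032,-.072,.045]),velocity=0.12)
robot.line_to(cw([-.032,-.072,.033]),velocity=0.1)
print(robot.line_to(cw([-.032,-.052,.033]),velocity=0.02,f_stop=5)); st("push y"); print(wc(robot.current_tool_pos()))
robot.line_to(cw([-.032,-.075,.033]),velocity=0.08)
robot.line_to(cw([-.032,-.075,.12]),velocity=0.15)
robot.move_to([.40,-.15,.33],[180,0,180]); st("away")
snap("13")
E
python3 - <<'E'
import cv2,numpy as np
r=[]
for k in ["13"]:
    a=cv2.imread(f"pics/side{k}.png")[110:190,310:400];b=cv2.imread(f"pics/top{k}.png")[150:230,435:525]
    r.append(np.hstack([a,b]))
cv2.imwrite("pics/v11.png",cv2.resize(np.vstack(r),None,fx=4.4,fy=4.4,interpolation=cv2.INTER_CUBIC))
E
```

```text
True
push y t 27.17 tcp [ 0.6237 -0.2013  0.0447] F [ 0.4 -1.4  0.7] gap -0.002
[-0.03295838 -0.05878544  0.03273516] [ 0.07147743 -1.41656814  0.72476329]
behind t 28.9 tcp [ 0.5641 -0.1776  0.0437] F [-0.3 -0.1 -0.1] gap -0.004
True
push x t 29.88 tcp [ 0.5837 -0.1723  0.0442] F [-0.3  1.  -0.6] gap -0.003
[-0.06592392 -0.02198182  0.03223629]
True
push x t 30.42 tcp [ 0.5836 -0.1722  0.0431] F [ 0.3 -0.   0.4] gap -0.004
[-0.06603194 -0.02187804  0.03111208] [ 0.32293718 -0.08231275  0.35713836]
True
push y t 32.97 tcp [ 0.6246 -0.2013  0.0452] F [ 1.1 -1.2  0.3] gap 0.0
[-0.03211784 -0.05902892  0.03322438]
away t 35.23 tcp [ 0.4001 -0.1509  0.3296] F [ 0.3 -0.3 -0.1] gap -0.001
```

View pics/v11.png

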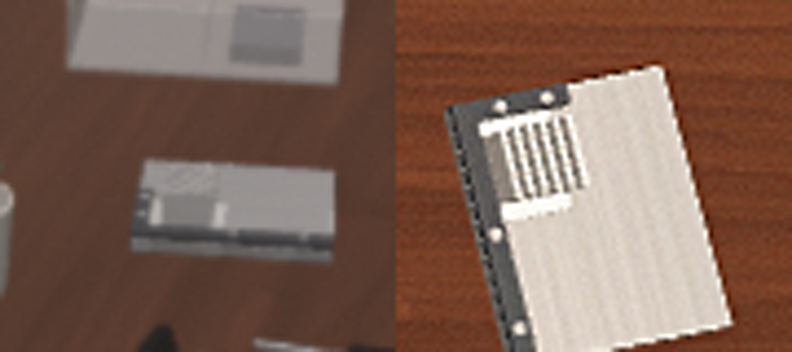

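View pics/top13.png

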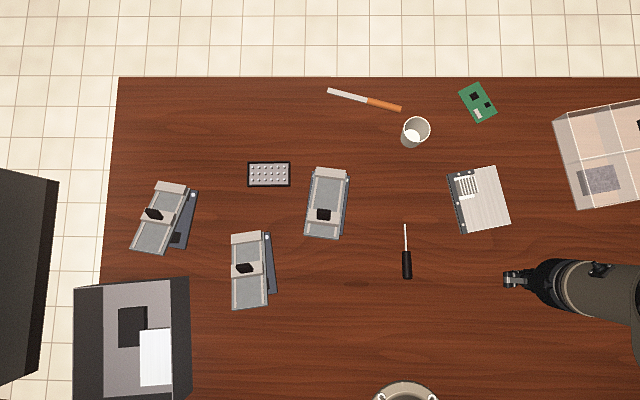

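```bash
python3 - <<'E'
from h import *
t=cv2.imread("pics/top13.png"); x,y,w,h,k=444,160,48,50,12
o=cv2.resize(t[y:y+h,x:x+w],None,fx=k,fy=k,interpolation=cv2.INTER_CUBIC)
cv2.imwrite("pics/z13.png",o)
E
```

```text
(no output)
```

View pics/z13.png

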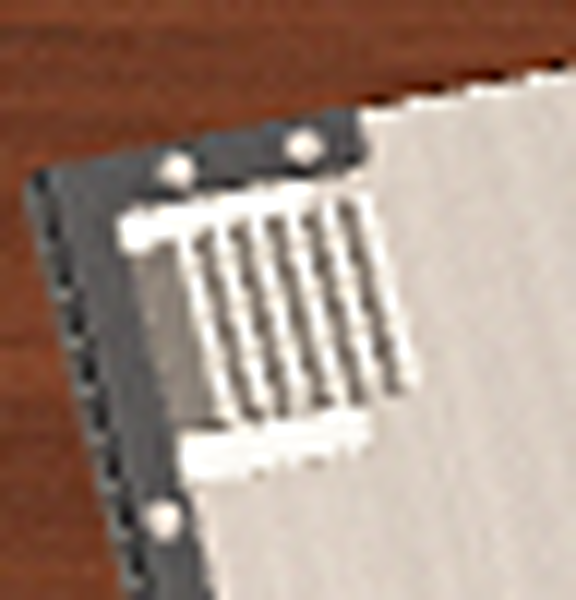

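```bash
python3 - <<'E'
from h import *
print(workorder.close_job()); st()
E
```

```text
the job is handed in; nothing more can be done
None
the job is handed in; nothing more can be done
```

The job is handed in: the heat sink is on the squaring plate, base down, in the fence corner, and the vise jaw is left open. It was handed in just after 35 s on the robot's clock, with the arm clear of everything.

**Choosing the vise:** three vises look alike, at about (325, 200), (250, 269) and (160, 218) in the top picture. I took the one at (325, 200): it is farthest to the robot's right, and it was the only one I saw holding a finned heat sink.

**Opening and lifting:** I pulled the jaw by its handle until it stopped. It travelled 45.2 mm and the force there was about 15 N, so it is at its stop. I slid the heat sink 11 mm up the slope and lifted it out.

**Placing:** I set the heat sink down on the plate, gripped it again 7 mm higher so the fingers cleared the fence, and brought it up to both fences until contact. After releasing it, I pushed it against each fence with the closed fingers.

**Last checks:**
- **Long fence:** repeated pushes stopped within 0.3 mm of each other.
- **Short fence:** repeated pushes stopped within 0.1 mm of each other.
- **Final pictures:** the heat sink looks flush along both fences, though one pixel is about 2.5 mm, so the contact pushes are the finer evidence. The jaw is still open, and the cup, screwdriver and bit case show in the same places as before.

**One disagreement:** the plate was touched about 5 mm lower than my camera estimate of the grip height implied. I touched down again clear of the fence and got the same height, so it was the base meeting the plate and not a fingertip on the fence.

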